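Turn a glaze test tile over and hold up its label end

ROBOT

A 7-joint arm with a two-finger parallel gripper is mounted at the origin on the work surface. World frame = base frame: x ahead of the robot, y to its left, z up, the work surface at z = 0. Lengths are in mm, angles in rad, forces in N, time in s.
With the tool pointing down it reaches from about 400 to 875 mm from the base axis. Payload 4.4 kg.
Tool frame: the origin (TCP) lies between the finger pads, 19 mm behind the fingertips; this is the grasp point; z points along the fingers, y is the line along which they close (so a half turn about z gives the same grasp; the last joint's range is limited). The gripper opens to 85 mm and grips with 20 to 120 N. Pads are 22 mm wide; open, the fingers measure 114 mm over their backs; the gripper's body (76 mm by 85 mm) begins 54 mm behind the grasp point. The pads swing forward as they close: fully open they stand 13 mm farther back than shut.
Start: joints at [1.151, 0.628, 0.038, 1.517, -0.027, 0.996, -0.02], TCP at [225.229, -609.745, 250.013] pointing down, gripper open.
Joint ranges: [-3.06, 3.06], [-0.37, 2.12], [-1.25, 1.32], [0.18, 2.47], [-1.1, 4.24], [0.23, 1.98], [-2.94, 2.94]. Speed limits (rad/s): [2.57, 2.57, 3.14, 3.14, 3.14, 3.14, 3.14].

INTERFACE

Orientations are given as a unit quaternion [x, y, z, w].
In Python, from rig import status, snapshot, camera_info, robot, spotter gives the robot as it stands.
- The arm moves only by the shell command python3 -m pendant 'ROWS' [FORCE]. ROWS is JSON, a list of rows, each a list of 7 numbers: the turn, a rotation vector about the tool's x, y, z in rad, then the shift along the tool's x, y, z in m, then the finger opening in m, from 0 to 0.0854. In form: [[wx, wy, wz, dx, dy, dz, gripper], ...]. A call has 1 to 12 rows; each row is the pose to reach, as a shift and turn from the pose commanded when the call began, along the tool's axes at that moment; what a row does not reach only later rows make up. A row lasts 1/10 s, in which the tool goes at most 50 mm and 8.59 degrees, less where a joint would pass 70% of its speed; a pose out of reach is approached as far as the arm can. A call with a gripper value outside its range is refused whole. The fingers move at their own pace and stop on an object; FORCE is the grip in N (left out, the last holds). Time passes only in rows, so rows that repeat a pose let the fingers close. It gives the time, the measured TCP pose, the force, the opening and the grip force at its end, in the units of the state.
- status.get_state(): the state, without advancing time (a new reading comes with each control period).
- snapshot(name): name is "scene" or "top"; returns the picture (480x640x3 uint8, red, green, blue); there is no depth.
- camera_info(name): a dict with "fx", "fy", "cx", "cy" (pixels), "k1" (the pictures are not rectified: a ray, as slopes to the right and down, at radius r is drawn at 1 + k1 r^2 times it, then the intrinsics apply), "R" (3x3) and "t" (3): a world point X has camera coordinates R X + t. Camera axes: x right, y down, z forward; pixel columns grow to the right and rows downward; lengths in mm; the calibration is good to about 2 mm. A picture is of the moment at which its call begins. camera_info takes no time and is no camera call.
- robot.finish_job(): hands the job in; it is judged then, once.
Trained networks look in the newest picture that a camera, given by its name, has taken for a name from the list of things; names that differ only in an ending like _2 or _b are one class to them, and where a whole thing is asked for, a point or a joint stands for the part that bears it (a point fixed in the world has none). Each returns a list of dicts, best first, with "conf" (0 to 1); they miss things now and then, are a little off and sometimes report something else, mostly with a low value. They report only what shows in the picture. A call takes as long as a camera call.
- spotter.find_in(camera, thing): "bbox" ([left, top, width, height] as shares, 0 to 1, of the picture: columns of its width, rows of its height, round what is visible of it).
- spotter.trace(camera, thing): "region" (480x640 bool, what is visible of it) and "bbox" ([left, top, width, height] as shares, 0 to 1, of the picture: columns of its width, rows of its height, round what is visible of it).
The state is a dict: "t": time; "joint_positions": joint angles; "joint_vel": joint speeds; "effort": joint torques, N m; "tcp_pos": TCP position; "tcp_rot": TCP orientation; "contact_force": force on the tool from outside, world axes, zero at the start; "wrist_torque": the same for the moment, N m; "grip_width": finger opening in mm; "gripper_force": force on a finger pad.
Only numpy, scipy, OpenCV 4.12 (cv2) and the standard library are available. Lean on these libraries where they do the work, as an engineer would, in place of code of your own. Each camera call takes 0.05 s, during which the arm holds its last target. There are 200 camera calls.

TASK

The glaze test tile lies label face down on the banding wheel; the end with the small notched corner is its label end. Turn the tile over (stand it in the slotted rack to change your grip) and finish still holding it, gripped in its plain half so the label is not covered: label face up and about level, some 20 cm above the bench, with the label over the blue ring on the colour chart and the plain end on the robot's side of the ring. Keep hold of it when you stop, and leave the other things on the bench where they are.

Things in the scene. Friction and masses are not known exactly. Their poses are not given: they have to be found in the camera images.
- tile: Glaze test tile 110 x 50 x 8 mm, 90 g, origin at its centre. +x runs along its length to the label end, y across its width, +z out of the plain cream back (up at the start). Face -z: cobalt with pale dots, last 42 mm at the label end frosted white. Notch: 14 x 14 mm square cut through the corner at +x, -y. Starts loose, back up, on the wheel's bar, overhanging each side by 6 mm or more.
- label (a point): Point on the tile: centre of the frosted label panel, on the label face, 37 mm from the tile's centre towards the label end.
- plain_end (a point): Point on the tile: middle of the short edge far from the label end (55 mm from the tile's centre).
- wheel: Fixed banding wheel (does not turn), at any yaw: dark steel disc 160 mm across, top 40 mm above the bench, carrying a terracotta bar 70 mm long (wheel x), 24 mm wide (wheel y), its top 74 mm above the bench. The tile lies along the bar. Origin on the bench under its centre, z up.
- rack: Fixed wooden rack 90 (x) x 80 (y) mm, 42 mm high; origin on the bench under its centre, z up. One upright slot along its y through the centre, open at both ends: 12 mm wide, floor 12 mm above the bench, straight walls to 34 mm, mouth bevelled above, widening to 29 mm. The tile stood on a short end in it stays up, leaning up to 10 degrees, and can be let go and regrasped.
- slot (a point): Middle of the floor of the rack's slot, 12 mm above the bench.
- chart: Fixed colour chart lying on the bench: paper-faced board 160 mm (its x) by 200 mm (its y), 5 mm thick, with colour patches and a blue printed ring at its middle. Origin under its centre, z up; its +x points roughly away from the robot.
- ring (a point): Centre of the blue ring printed in the middle of the chart, on its surface.
- egg: Bystander: loose white china egg with blue spots, 80 mm across, 98 mm tall. Origin under its centre.
- cup: Bystander: loose red plastic cup, 76 mm across, 100 mm tall. Origin under its centre.
- tape: Bystander: loose cardboard tape core, 90 mm across, 48 mm tall. Origin under its centre.
- bottle: Bystander: loose clear plastic bottle, 60 mm across, 150 mm tall. Origin under its centre.
- jar: Bystander: loose cobalt blue glaze jar, 64 mm across, 70 mm tall. Origin under its centre.
- pot: Bystander: loose white lidded pot with a blue band, 84 mm across, 88 mm tall. Origin under its centre.
- brush: Bystander: loose brush lying flat, 170 mm long. Origin at the middle of its length.

How it is judged:
By the outcome, as a careful person would: the job done as asked, in the order asked, and still so for the second after the job is handed in, while the arm keeps its last pose, push and grip.
It also fails if it takes over 58 s, if anything falls off the work surface, if the arm or the gripper's body presses on something with over 40 N, if the wrist force passes 120 N, or if a joint passes its speed limit or range.

## Working session

There is one attempt and no reset: what is moved stays moved. The work goes in short steps, Python scripts to look and compute and a shell command to move; the robot and the scene stay as the last step left them, time stands still between calls to the robot, and variables do not carry over. Pictures are saved under pics/ and viewed, at most 10 in all, crops included, and the job is handed in when it is done.

```bash
ls; mkdir -p pics; python3 - <<'E'
from rig import status, snapshot, camera_info, robot, spotter
import cv2
for n in("scene","top"):
    im=snapshot(n); cv2.imwrite(f"pics/{n}0.png",im[:,:,::-1]); print(n,camera_info(n))
    for th in ("tile","label","plain_end","wheel","rack","chart","ring","egg","cup","tape","bottle","jar","pot","brush"):
        r=spotter.find_in(n,th)
        print(th,[( [round(float(v)*s) for v,s in zip(d["bbox"],(640,480,640,480))],round(float(d["conf"]),2)) for d in r[:2]])
print(status.get_state())
E
```

```text
pics
scene {'fx': 559.6563178699278, 'fy': 559.6563178699278, 'cx': 323.68499001886835, 'cy': 240.53829142202082, 'k1': -0.06159096866630161, 'R': array([[ 0.23285337,  0.97250521,  0.00359581],
       [ 0.79780898, -0.1889077 , -0.57255106],
       [-0.55612961,  0.13618921, -0.81986118]]), 't': array([-139.15771244, -402.78656   , 2046.27118904])}
tile [([391, 204, 31, 32], 0.62)]
label [([394, 206, 32, 31], 0.67)]
plain_end [([393, 207, 30, 27], 0.69), ([283, 263, 73, 42], 0.45)]
wheel [([380, 208, 53, 39], 0.65)]
rack [([233, 248, 32, 26], 0.93), ([394, 205, 26, 31], 0.31)]
chart [([285, 259, 70, 48], 0.81)]
ring [([287, 259, 70, 47], 0.7)]
egg [([436, 160, 28, 24], 0.79)]
cup [([465, 189, 25, 38], 0.73), ([140, 263, 29, 24], 0.26)]
tape [([392, 263, 31, 32], 0.88)]
bottle [([143, 205, 26, 37], 0.79)]
jar [([263, 296, 17, 30], 0.86)]
pot [([142, 261, 31, 27], 0.69)]
brush [([178, 289, 46, 35], 0.62)]
top {'fx': 481.7908976453167, 'fy': 481.7908976453167, 'cx': 324.0393981090855, 'cy': 232.5989687672235, 'k1': -0.07689754534050547, 'R': array([[-2.45751055e-02, -9.99694426e-01, -2
[... 823 characters left out ...]
  0.03854188,  1.5173749 , -0.02699798,
        0.99632487, -0.01999933]), 'joint_vel': array([-1.62697407e-03,  3.73644275e-04, -1.23828200e-03, -1.16292741e-03,
       -2.50696360e-04, -6.78942644e-05, -6.30571851e-05]), 'effort': array([ 3.48162757e-04, -5.63266790e+01,  1.22583881e+00, -1.93773901e+01,
        1.08841475e-02,  1.69898667e-03, -1.43389735e-05]), 'tcp_pos': array([ 225.18036523, -609.77057719,  250.02955162]), 'tcp_rot': array([9.84403411e-01, 1.75925903e-01, 7.65636739e-06, 1.04704982e-05]), 'contact_force': array([-0.51238269, -0.83224885, -0.19415493]), 'wrist_torque': array([ 0.06118676, -0.0304369 ,  0.0230914 ]), 'gripper_force': 0.0, 'grip_width': 85.71748636650871}
```

```bash
python3 - <<'E'
import cv2
a=cv2.imread("pics/top0.png")[150:285,190:440]; cv2.imwrite("pics/c1.png",cv2.resize(a,None,fx=3.2,fy=3.2,interpolation=cv2.INTER_CUBIC))
a=cv2.imread("pics/scene0.png")[140:340,130:500]; cv2.imwrite("pics/c2.png",cv2.resize(a,None,fx=2.16,fy=2.16,interpolation=cv2.INTER_CUBIC))
E
```

```text
(no output)
```

View pics/c1.png

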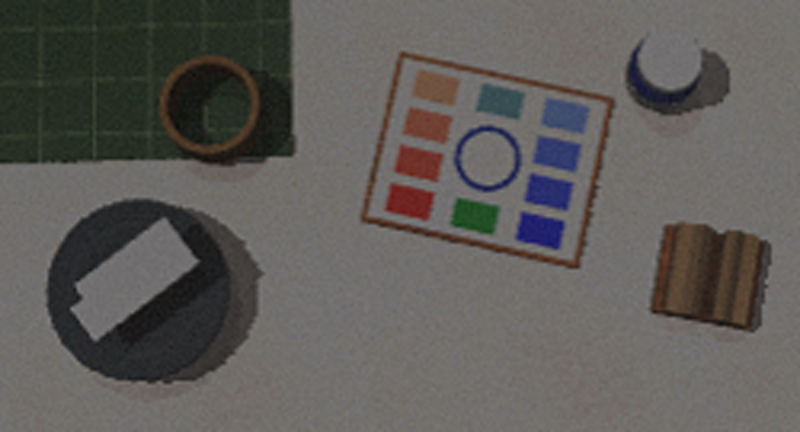

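View pics/c2.png

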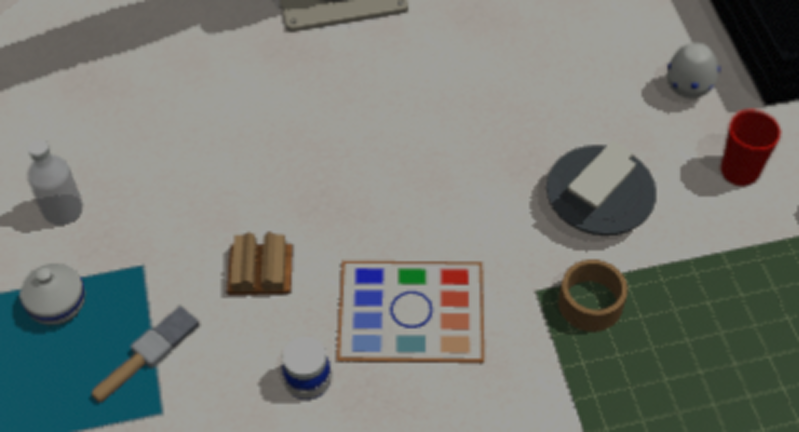

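```bash
cat > h.py <<'E'
import numpy as np, cv2
from rig import camera_info
def w(cam,uv,z):
    c=camera_info(cam); uv=np.atleast_2d(uv).astype(float)
    d=(uv-[c["cx"],c["cy"]])/[c["fx"],c["fy"]]; s=d.copy()
    for _ in range(10): s=d/(1+c["k1"]*(s**2).sum(1,keepdims=True))
    r=np.c_[s,np.ones(len(s))]@c["R"]; o=-c["R"].T@c["t"]
    return o+r*((z-o[2])/r[:,2])[:,None]
def quad(mask):
    k=max(cv2.findContours(mask.astype(np.uint8),cv2.RETR_EXTERNAL,cv2.CHAIN_APPROX_NONE)[0],key=cv2.contourArea)
    return k[:,0]
E
python3 - <<'E'
from h import *
im=cv2.imread("pics/top0.png").astype(int)
g=im.sum(2)/3
# tile: bright inside wheel disc
def sub(mask,x0,y0,x1,y1):
    m=np.zeros(mask.shape,bool); m[y0:y1,x0:x1]=mask[y0:y1,x0:x1]; return m
k=quad(sub(g>100,212,214,254,260)); P=w("top",k,82)[:,:2]
print("tile n",len(k),cv2.minAreaRect(P.astype(np.float32)), P.mean(0)); B=cv2.boxPoints(cv2.minAreaRect(P.astype(np.float32)));print(B)
# ring: blue
hsv=cv2.cvtColor(im.astype(np.uint8),cv2.COLOR_BGR2HSV)
m=sub((im[:,:,0]-im[:,:,2])>15,330,186,355,212); k=quad(m); print("ring",w("top",cv2.fitEllipse(k)[0],5), cv2.fitEllipse(k))
from rig import spotter, snapshot
snapshot("top")
for n,z in(("chart",5),("rack",42),("wheel",40),("tile",82)):
    for d in spotter.trace("top",n)[:1]:
        P=w("top",quad(d["region"]),z)[:,:2].astype(np.float32); print(n,d["conf"],cv2.minAreaRect(P),cv2.minEnclosingCircle(P)); print(np.round(cv2.boxPoints(cv2.minAreaRect(P))).tolist())
E
```

```text
tile n 91 ((549.57470703125, 279.4751281738281), (48.27455520629883, 107.7907485961914), 36.62653732299805) [549.62949094 278.51071777]
[[498.04974 308.3282 ]
 [562.35736 221.82164]
 [601.0997  250.62207]
 [536.79205 337.1286 ]]
ring [[661.01667413 -28.55436325   5.        ]] ((341.9674377441406, 199.0066680908203), (19.710607528686523, 20.06914710998535), 153.81829833984375)
chart 0.88 ((660.2367553710938, -30.025100708007812), (201.42141723632812, 161.1828155517578), 75.98151397705078) ((660.681396484375, -29.11154556274414), 124.15656280517578)
[[558.0, -108.0], [714.0, -147.0], [763.0, 48.0], [606.0, 87.0]]
rack 0.79 ((545.2772216796875, -215.18099975585938), (89.33830261230469, 86.13357543945312), 78.09318542480469) ((544.0548095703125, -216.0458221435547), 55.16344451904297)
[[494.0, -250.0], [578.0, -268.0], [597.0, -180.0], [512.0, -163.0]]
wheel 0.66 ((546.7271118164062, 280.553955078125), (158.55531311035156, 160.763427734375), 44.09654998779297) ((545.5040893554688, 279.9737243652344), 82.36144256591797)
[[434.0, 283.0], [546.0, 168.0], [660.0, 278.0], [548.0, 393.0]]
tile 0.72 ((548.6998291015625, 278.5254211425781), (51.11968231201172, 111.77313232421875), 39.10316848754883) ((548.859619140625, 278.35076904296875), 57.4585075378418)
[[494.0, 306.0], [564.0, 219.0], [604.0, 251.0], [533.0, 338.0]]
```

```bash
cat >> h.py <<'E'
from scipy.spatial.transform import Rotation as Ro
from rig import status
def frame(z,y):
    z=np.array(z,float); z/=np.linalg.norm(z); y=np.array(y,float); y-=z*(y@z); y/=np.linalg.norm(y)
    return Ro.from_matrix(np.c_[np.cross(y,z),y,z])
def delta(p,R,p0=None,R0=None):
    s=status.get_state(); p0=s["tcp_pos"] if p0 is None else p0; R0=Ro.from_quat(s["tcp_rot"]) if R0 is None else R0
    print("turn",(R0.inv()*R).as_rotvec().round(3),"shift m",(R0.inv().apply(np.array(p)-p0)/1000).round(4))
    return R0.inv()*R
E
python3 - <<'E'
from h import *
delta([567,255,250],frame([0,0,-1],[.793,.609,0]))
p=w("top",[[415,221],[410.3,251.6]],42);print(p)
E
```

```text
turn [ 0.     0.    -1.872] shift m [ 0.6202 -0.6928  0.    ]
[[ 586.02298246 -229.31191034   42.        ]
 [ 500.63808976 -212.00285404   42.        ]]
```

```bash
cat > q.py <<'E'
from rig import status
s=status.get_state()
for k in("t","joint_positions","tcp_pos","tcp_rot","grip_width"): print(k,s[k])
E
python3 -m pendant '[[0,0,-0.14,0.03,-0.035,0,0.085],[0,0,-0.28,0.065,-0.07,0,0.085],[0,0,-0.42,0.1,-0.11,0,0.085],[0,0,-0.56,0.135,-0.145,0,0.085],[0,0,-0.7,0.165,-0.18,0,0.085],[0,0,-0.84,0.2,-0.215,0,0.085],[0,0,-0.94,0.23,-0.25,0,0.085],[0,0,-0.94,0.265,-0.285,0,0.085],[0,0,-0.94,0.3,-0.32,0,0.085],[0,0,-0.94,0.3,-0.32,0,0.085]]'; python3 q.py
```

```text
t: 2.75
tcp_pos: [399.2, -198.9, 250.7]
tcp_rot: [0.794, 0.607, 0.002, -0.0]
contact_force: [-0.6, -0.1, -0.4]
grip_width: 85.0
gripper_force: 0.0
t 2.75
joint_positions [ 0.61393788  0.34932534 -0.28003536  2.05403109  0.13369991  0.75327623
 -0.01262775]
tcp_pos [ 399.15105145 -198.86326535  250.66874376]
tcp_rot [ 7.94335036e-01  6.07476668e-01  1.98568653e-03 -7.62469234e-05]
grip_width 85.03982282848163
```

```bash
python3 - <<'E'
from h import *
delta([567,255,250],frame([0,0,-1],[.793,.609,0]))
E
```

```text
turn [ 0.004 -0.002 -0.92 ] shift m [0.482  0.0431 0.0023]
```

```bash
python3 -m pendant '[[0,0,-0.1,0.05,0.005,0,0.085],[0,0,-0.2,0.1,0.01,0,0.085],[0,0,-0.3,0.15,0.015,0,0.085],[0,0,-0.4,0.2,0.02,0,0.085],[0,0,-0.5,0.25,0.025,0,0.085],[0,0,-0.6,0.3,0.03,0,0.085],[0,0,-0.7,0.35,0.035,0,0.085],[0,0,-0.8,0.4,0.04,0,0.085],[0,0,-0.9,0.44,0.043,0,0.085],[0,0,-0.92,0.482,0.043,0,0.085],[0,0,-0.92,0.482,0.043,0,0.085]]'; python3 q.py
```

```text
t: 3.85
tcp_pos: [569.0, 253.5, 250.1]
tcp_rot: [0.444, 0.896, 0.003, -0.001]
contact_force: [-1.0, 0.7, 0.8]
grip_width: 85.0
gripper_force: 0.0
t 3.85
joint_positions [-0.1430874   0.63286204 -0.53077629  1.5903362   0.35479677  1.01214597
 -0.12747381]
tcp_pos [568.97898788 253.47595002 250.08225076]
tcp_rot [ 0.44418335  0.89592993  0.0030699  -0.00113069]
grip_width 84.99989696982155
```

```bash
cat > fk.py <<'E'
import numpy as np, itertools
from scipy.spatial.transform import Rotation as Ro
from scipy.optimize import least_squares
D=[([1.15124726,.62838872,.03854188,1.5173749,-.02699798,.99632487,-.01999933],[225.18,-609.77,250.03],[.984403411,.175925903,0,0]),
([.61393788,.34932534,-.28003536,2.05403109,.13369991,.75327623,-.01262775],[399.15,-198.86,250.67],[.794335,.607477,.0019857,-.000076]),
([-.1430874,.63286204,-.53077629,1.5903362,.35479677,1.01214597,-.12747381],[568.979,253.476,250.082],[.44418335,.89592993,.0030699,-.00113069])]
def fk(q,S,P):
    H,L1,L2,L3,ae,aw,c0,c7=P
    R=Ro.from_euler('z',c0); p=np.array([0,0,H],float)
    for ax,i,off in (('z',0,None),('y',1,None),('z',2,(ae,0,L1)),('y',3,None),('z',4,(-ae,0,L2)),('y',5,None),('z',6,(aw,0,L3))):
        s=S[i//2] if i%2==0 else 1
        if i==6: p=p+R.apply([aw,0,0])
        R=R*Ro.from_euler(ax,s*q[i])
        if off is not None: p=p+R.apply(off if i!=6 else (0,0,L3))
    return p,R*Ro.from_euler('z',c7)
def fit():
    best=None
    for S in itertools.product((1,-1),repeat=4):
        def r(P): return np.concatenate([np.r_[p-np.array(t),300*(R.inv()*Ro.from_quat(o)).as_rotvec()] for q,t,o in D for p,R in [fk(q,S,P)]])
        for c0 in(0,-2.36):
          for c7 in (0,1.57,3.14,-1.57):
            f=least_squares(r,[350,400,400,250,0,0,c0,c7])
            if best is None or f.cost<best[0]: best=(f.cost,S,f.x,f.fun)
    return best
if __name__=="__main__":
    b=fit(); print(b[0],b[1],b[2].round(3)); print(b[3].round(1))
E
python3 fk.py
```

```text
31.13613980016764 (-1, -1, -1, -1) [-7.09916e+02  5.50052e+02  3.73912e+02 -7.19755e+02 -1.30440e+01
 -3.18410e+01 -4.50000e-02  1.52600e+00]
[-0.7 -1.6 -1.7  0.  -0.  -0.   2.7  5.6 -0.7  0.   0.  -0.   0.  -3.4
  2.4  0.1  0.1  0. ]
```

```bash
python3 - <<'E'
from h import *
a=np.radians(35)
delta([567,255,230],frame([-.609*np.sin(a),.793*np.sin(a),-np.cos(a)],[.793,.609,0]))
E
```

```text
turn [ 0.006  0.606 -0.003] shift m [ 0.0023 -0.0007  0.0201]
```

```bash
python3 -m pendant '[[0,0.15,0,0.002,0,0.005,0.075],[0,0.3,0,0.002,0,0.01,0.075],[0,0.45,0,0.002,0,0.015,0.075],[0.006,0.606,-0.003,0.002,0,0.02,0.075],[0.006,0.606,-0.003,0.002,0,0.02,0.075]]'; python3 q.py
```

```text
t: 4.35
tcp_pos: [570.5, 240.2, 223.9]
tcp_rot: [0.431, 0.851, 0.129, -0.27]
contact_force: [0.3, -2.2, -1.0]
grip_width: 74.8
gripper_force: 0.0
t 4.35
joint_positions [ 0.22684635  0.89147777 -0.77473513  1.45234846 -0.0067397   1.15096332
  0.25615549]
tcp_pos [570.48991805 240.19146888 223.92217108]
tcp_rot [ 0.43136554  0.85115396  0.12929656 -0.2697093 ]
grip_width 74.78153231994276
```

```bash
cat > fk2.py <<'E'
from fk import *
D.append(([.22684635,.89147777,-.77473513,1.45234846,-.0067397,1.15096332,.25615549],[570.49,240.191,223.922],[.43136554,.85115396,.12929656,-.2697093]))
def fk(q,P):
    H,L1,L2,L3,ae,aw,b=P
    q=np.array(q)*[-1,1,-1,1,-1,1,-1]
    z=lambda a:Ro.from_euler('z',a); y=lambda a:Ro.from_euler('y',a)
    R=z(q[0])*y(q[1])*z(q[2]); p=np.array([0,0,H])+R.apply([ae,0,L1])
    R=R*y(q[3])*z(q[4]); p=p+(R*z(-q[4])).apply([b,0,L2]); R=R*y(q[5]); p=p+R.apply([aw,0,L3])
    return p,R*z(q[6])*z(np.pi/2)
def res(P): return np.concatenate([np.r_[p-np.array(t),300*(R.inv()*Ro.from_quat(o)).as_rotvec()] for q,t,o in D for p,R in [fk(q,P)]])
if __name__=="__main__":
    f=least_squares(res,[350,400,400,250,0,0,0]); print(f.cost,f.x.round(2)); print(f.fun.round(2))
    g=least_squares(lambda P:res([*P,0,0,0]),[350,400,400,250]); print(g.cost,g.x.round(2)); print(g.fun.round(2))
E
python3 fk2.py
```

```text
622.7443067735288 [292.94 601.42 370.26 358.19  12.62  49.45 -38.96]
[ 2.668e+01  1.471e+01 -4.650e+00  1.000e-02 -0.000e+00 -0.000e+00
  5.610e+00  1.512e+01  1.890e+00 -0.000e+00 -0.000e+00 -0.000e+00
  3.000e+00 -2.230e+00 -7.000e-01  0.000e+00 -0.000e+00 -0.000e+00
  2.370e+00  3.600e-01  3.450e+00  0.000e+00 -0.000e+00 -0.000e+00]
771.1556524794577 [290.49 618.38 339.77 361.89]
[ 2.703e+01  1.223e+01 -5.790e+00  1.000e-02 -0.000e+00 -0.000e+00
  7.600e-01  2.043e+01  1.167e+01 -0.000e+00 -0.000e+00 -0.000e+00
 -1.310e+00  4.360e+00 -1.470e+00  0.000e+00 -0.000e+00 -0.000e+00
  3.610e+00  4.340e+00 -4.410e+00  0.000e+00 -0.000e+00 -0.000e+00]
```

```bash
cat > fk3.py <<'E'
from fk2 import D,np,Ro,least_squares
def fk(q,P):
    H,L1,L2,L3,y1,ae,b,aw,y2=P
    q=np.array(q)*[-1,1,-1,1,-1,1,-1]
    z=lambda a:Ro.from_euler('z',a); y=lambda a:Ro.from_euler('y',a)
    R=z(q[0]); p=np.array([0,0,H])+R.apply([0,y1,0]); R=R*y(q[1])*z(q[2]); p=p+R.apply([ae,y2,L1])
    R=R*y(q[3]);p=p+R.apply([b,0,L2]); R=R*z(q[4])*y(q[5]); p=p+R.apply([aw,0,L3])
    return p,R*z(q[6])*z(np.pi/2)
def res(P): return np.concatenate([p-np.array(t) for q,t,o in D for p,R in [fk(q,P)]])
def fit():
    reg=np.array([350,400,400,250,0,0,0,0,0]); wt=np.array([1,1,1,1,1,1,1,1,1])*.01
    return least_squares(lambda P:np.r_[res(P),wt*(P-reg)],reg.astype(float))
P=fit().x
if __name__=="__main__":
    print(P.round(1)); print(res(P).round(1))
E
python3 fk3.py
```

```text
[ 3.363e+02  5.589e+02  3.825e+02  3.306e+02 -1.150e+01  5.000e-01
 -1.000e-01  7.000e-01 -1.660e+01]
[-0.   0.   0.   0.  -0.  -0.  -0.1  0.  -0.1  0.  -0.   0.1]
```

```bash
cat > ik.py <<'E'
from fk3 import *
from h import frame
lo=np.array([-3.06,-.37,-1.25,.18,-1.1,.23,-2.94]);hi=np.array([3.06,2.12,1.32,2.47,4.24,1.98,2.94])
def ik(p,R,q0,n=0):
    rng=np.random.default_rng(0); out=[]
    for k in range(n+1):
        s=np.array(q0) if k==0 else rng.uniform(lo,hi)
        f=least_squares(lambda q:(lambda a,B:np.r_[(a-p)/10,30*(B.inv()*R).as_rotvec(),.003*(q-(lo+hi)/2)/(hi-lo)])(*fk(q,P)),np.clip(s,lo+.02,hi-.02),bounds=(lo+.01,hi-.01),max_nfev=60)
        e=np.linalg.norm(f.fun[:6]); 
        if e<.02: out.append(f.x)
    return out
l=np.array([-.609,.793,0]);n=np.array([.2,.98,0]);Z=np.array([0,0,1.]);tile=np.array([549,279,78.]);rk=np.array([543.5,-220,67.]);ring=np.array([661,-29,200.])
c,s_=np.cos,np.sin
def A(al,g=30,dz=0): return tile-g*l+dz*Z, frame(-Z*c(al)+l*s_(al),-np.cross(Z,l))
def B(al,g=30,dz=0): return rk+(g+dz)*Z, frame(-n*c(al)-Z*s_(al),-np.cross(Z,n))
def C(be,s,g=30,dz=0): return rk+(g+dz)*Z, frame(n*c(be)-Z*s_(be),s*np.cross(Z,n))
def Dd(be,s,ph,g=30): a=np.array([c(ph),s_(ph),0]); return ring-(37+g)*a, frame(-Z*c(be)+a*s_(be),-s*np.cross(Z,a))
E
python3 - <<'E'
from ik import *
q0=D[-1][0]
def show(nm,pr,st=q0):
    o=ik(*pr,st,6); u=[]
    for x in o:
        if not any(abs(x-v).max()<.3 for v in u): u.append(x)
    print(nm,[(x.round(2).tolist(),round(float(np.minimum(x-lo,hi-x).min()),2)) for x in u[:3]])
for d in(20,35,50,60):
    a=np.radians(d); show(f"A{d}",A(a)); show(f"B{d}",B(a))
for d in(20,35,50,65,80):
  for s in(1,-1):
    a=np.radians(d); show(f"C{d},{s}",C(a,s)); show(f"D{d},{s}",Dd(a,s,-.1))
E
```

```text
A20 [([0.06, 0.96, -0.64, 1.62, 0.25, 0.8, 0.1], 0.57), ([0.29, 1.21, -1.22, 1.61, 0.86, 1.07, -0.39], 0.03), ([-0.4, 0.88, 0.18, 1.63, -0.62, 0.88, 0.84], 0.48)]
B20 [([-0.16, 1.12, -0.04, 1.73, 1.13, 1.37, -1.32], 0.61), ([0.07, 1.16, -0.41, 1.73, 1.3, 1.66, -1.41], 0.32), ([-0.35, 1.15, 0.27, 1.74, 0.95, 1.14, -1.19], 0.73)]
A35 [([0.13, 1.04, -0.61, 1.52, -0.06, 0.92, 0.42], 0.64), ([-0.25, 0.97, 0.1, 1.53, -0.71, 1.09, 0.96], 0.39)]
B35 [([-0.04, 0.99, -0.13, 1.8, 1.11, 1.19, -1.24], 0.67), ([-0.31, 1.01, 0.3, 1.81, 0.87, 0.91, -1.05], 0.66)]
A50 [([0.14, 1.13, -0.49, 1.4, -0.35, 1.13, 0.69], 0.75), ([-0.08, 1.09, -0.07, 1.41, -0.7, 1.26, 0.97], 0.4)]
B50 [([0.12, 0.88, -0.24, 1.84, 1.08, 1.03, -1.12], 0.63), ([0.61, 1.23, -1.19, 1.83, 1.49, 1.81, -1.31], 0.06), ([-0.31, 0.93, 0.46, 1.85, 0.56, 0.64, -0.68], 0.41)]
A60 [([0.2, 1.24, -0.58, 1.32, -0.36, 1.24, 0.7], 0.67), ([-0.01, 1.18, -0.13, 1.33, -0.73, 1.39, 0.98], 0.37)]
B60 [([0.27, 0.83, -0.34, 1.85, 1.03, 0.94, -1.01], 0.62), ([0.68, 1.13, -1.16, 1.84, 1.4, 1.58, -1.22], 0.09), ([-0.24, 0.87, 0.47, 1.87, 0.32, 0.55, -0.39
[... 1375 characters left out ...]
]
C65,1 [([1.18, 1.19, -1.23, 1.7, 0.77, 1.0, 2.75], 0.02), ([0.9, 0.9, -0.58, 1.71, 0.04, 0.76, -2.89], 0.05), ([0.16, 0.96, 0.7, 1.73, -1.06, 1.18, -1.93], 0.04)]
D65,1 []
C65,-1 [([0.88, 0.89, -0.54, 1.71, -0.01, 0.75, 0.3], 0.52), ([1.18, 1.18, -1.23, 1.7, 0.77, 1.0, -0.39], 0.02), ([0.43, 0.84, 0.23, 1.72, -0.74, 0.92, 0.95], 0.36)]
D65,-1 []
C80,1 [([1.07, 1.1, -1.21, 1.77, 0.99, 1.05, 2.48], 0.04), ([0.56, 0.77, -0.2, 1.78, -0.06, 0.64, -2.89], 0.05), ([-0.06, 0.96, 0.88, 1.8, -1.06, 1.03, -2.0], 0.04)]
D80,1 []
C80,-1 [([0.81, 0.84, -0.63, 1.78, 0.44, 0.71, -0.2], 0.48), ([1.07, 1.1, -1.21, 1.77, 0.99, 1.05, -0.66], 0.04), ([0.23, 0.79, 0.33, 1.8, -0.62, 0.73, 0.76], 0.48)]
D80,-1 []
```

```bash
python3 - <<'E'
from ik import *; from h import delta
p,R=A(np.radians(45)); z=R.as_matrix()[:,2]
delta(p-90*z,R); print(ik(p,R,D[-1][0])[0].round(2),p)
E
```

```text
turn [ 0.002  0.178 -0.022] shift m [-0.0877  0.0085  0.0392]
[ 0.14  1.11 -0.55  1.44 -0.25  1.05  0.6 ] [567.27 255.21  78.  ]
```

```bash
python3 -m pendant '[[0,0.06,-0.01,-0.03,0.003,0.013,0.075],[0,0.12,-0.015,-0.06,0.006,0.026,0.075],[0.002,0.178,-0.022,-0.088,0.0085,0.039,0.075],[0.002,0.178,-0.022,-0.088,0.0085,0.039,0.075],[0.002,0.178,-0.022,-0.088,0.0085,0.039,0.075]]'; python3 - <<'E'
from ik import *; from h import delta
p,R=A(np.radians(45)); delta(p,R)
import cv2
from rig import snapshot
t=cv2.resize(snapshot("top")[180:290,180:290],(400,400),interpolation=3); s=cv2.resize(snapshot("scene")[150:260,340:450],(400,400),interpolation=3)
cv2.imwrite("pics/a1.png",np.hstack([t,s])[:,:,::-1])
E
```

```text
t: 4.85
tcp_pos: [603.7, 213.8, 148.5]
tcp_rot: [0.403, 0.832, 0.17, -0.342]
contact_force: [-0.0, 1.1, 0.9]
grip_width: 74.9
gripper_force: 0.0
turn [-0.003  0.002  0.013] shift m [-0.0108 -0.0035  0.0888]
```

View pics/a1.png

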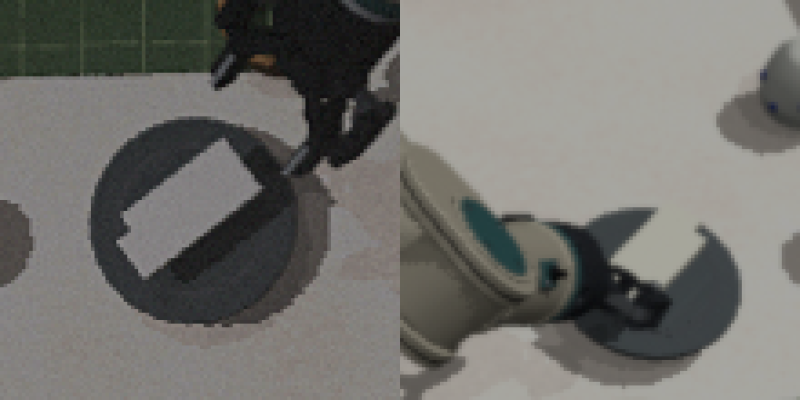

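```bash
python3 -m pendant '[[0,0,0.013,-0.0108,-0.0035,0,0.082],[0,0,0.013,-0.0108,-0.0035,0.02,0.082],[0,0,0.013,-0.0108,-0.0035,0.04,0.082],[0,0,0.013,-0.0108,-0.0035,0.04,0.082]]'; python3 - <<'E'
from ik import *; from h import delta
p,R=A(np.radians(45)); delta(p,R)
E
```

```text
t: 5.35
tcp_pos: [586.8, 228.3, 111.9]
tcp_rot: [0.407, 0.83, 0.167, -0.344]
contact_force: [-1.3, 0.4, -0.1]
grip_width: 81.9
gripper_force: 0.0
turn [-0.007  0.001  0.002] shift m [-0.0004  0.0013  0.0475]
```

```bash
python3 -m pendant '[[-0.007,0,0.002,0,0.001,0.016,0.082],[-0.007,0,0.002,0,0.001,0.032,0.082],[-0.007,0,0.002,0,0.001,0.0475,0.082],[-0.007,0,0.002,0,0.001,0.0475,0.082],[-0.007,0,0.002,0,0.001,0.0475,0.082]]'; python3 - <<'E'
from ik import *; from h import delta
p,R=A(np.radians(45)); delta(p,R)
E
```

```text
t: 5.85
tcp_pos: [570.5, 253.8, 79.3]
tcp_rot: [0.41, 0.828, 0.171, -0.341]
contact_force: [0.7, 0.4, 0.6]
grip_width: 82.0
gripper_force: 0.0
turn [ 0.006  0.003 -0.001] shift m [ 0.0012 -0.0018  0.0031]
```

```bash
python3 -m pendant '[[0.006,0,0,0.001,-0.001,0.006,0.06],[0.006,0,0,0.001,-0.001,0.006,0.03],[0.006,0,0,0.001,-0.001,0.006,0.03],[0.006,0,0,0.001,-0.001,0.006,0.03],[0.006,0,0,0.001,-0.001,0.006,0.03],[0.006,0,0,0.001,-0.001,0.006,0.03]]' 70; python3 q.py
```

```text
t: 6.45
tcp_pos: [566.2, 257.5, 75.4]
tcp_rot: [0.409, 0.829, 0.169, -0.343]
contact_force: [0.8, -2.1, 6.2]
grip_width: 49.0
gripper_force: 71.9
t 6.45
joint_positions [ 0.24634329  1.17653525 -0.77785731  1.44180557 -0.00328494  1.02890304
  0.40214251]
tcp_pos [566.22667309 257.49436624  75.38210812]
tcp_rot [ 0.40921194  0.82857041  0.16863705 -0.34289679]
grip_width 49.014302168404996
```

```bash
python3 - <<'E'
from ik import *; from h import delta,status
s=status.get_state(); R0=Ro.from_quat(s["tcp_rot"]); p0=s["tcp_pos"]
delta(p0+[0,0,130],R0)
p,R=B(np.radians(45),dz=110); 
delta(p,R,p0+[0,0,130],R0)
print(p,ik(p,R,s["joint_positions"])[0].round(2))
for f in(.25,.5,.75):
    print(ik(p0+[0,0,130]+f*(p-p0-[0,0,130]),R0*Ro.from_rotvec(f*(R0.inv()*R).as_rotvec()),s["joint_positions"])[:1], Ro.from_rotvec(f*(R0.inv()*R).as_rotvec()).apply([0,0,0]))
E
```

```text
turn [0. 0. 0.] shift m [ 0.0918 -0.0002 -0.092 ]
turn [-1.000e-03 -1.464e+00  9.440e-01] shift m [-0.2577 -0.3085 -0.2588]
[ 543.5 -220.   207. ] [ 0.1   0.74 -0.26  1.8   1.    1.21 -0.99]
[array([ 0.33617945,  0.83937385, -0.8069827 ,  1.55679596,  0.20426557,
        1.13320011, -0.00256713])] [0. 0. 0.]
[array([ 0.29529289,  0.7083517 , -0.66097616,  1.66347948,  0.4498816 ,
        1.12144383, -0.29646877])] [0. 0. 0.]
[array([ 0.17706147,  0.66377262, -0.43781644,  1.75218498,  0.7121747 ,
        1.12848567, -0.61527649])] [0. 0. 0.]
```

```bash
python3 -m pendant '[[0,0,0,0.01,0,-0.01,0.03],[0,0,0,0.035,0,-0.035,0.03],[0,0,0,0.065,0,-0.065,0.03],[0,0,0,0.092,0,-0.092,0.03],[0,0,0,0.092,0,-0.092,0.03]]'; python3 - <<'E'
from ik import *; from h import delta
p,R=B(np.radians(45),dz=110); delta(p,R)
import cv2
from rig import snapshot
t=cv2.resize(snapshot("top")[180:290,180:290],(400,400),interpolation=3); s=cv2.resize(snapshot("scene")[130:240,340:450],(400,400),interpolation=3)
cv2.imwrite("pics/a2.png",np.hstack([t,s])[:,:,::-1])
E
```

```text
t: 6.95
tcp_pos: [567.7, 259.8, 211.1]
tcp_rot: [0.408, 0.83, 0.171, -0.34]
contact_force: [0.2, 1.6, -1.0]
grip_width: 48.7
gripper_force: 71.9
turn [ 0.009 -1.465  0.945] shift m [-0.2612 -0.3112 -0.2563]
```

View pics/a2.png

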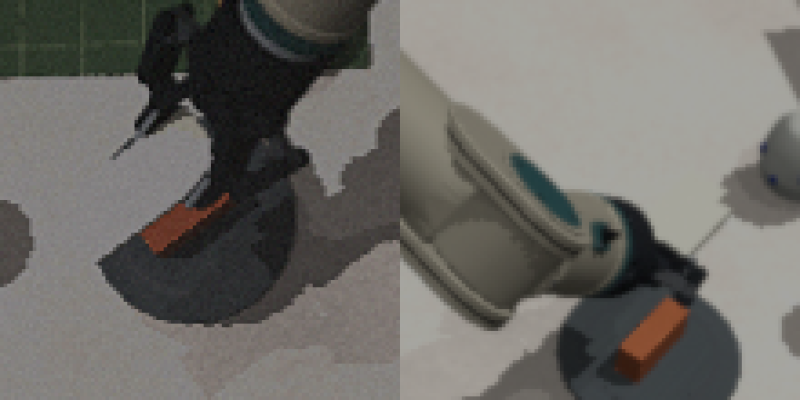

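```bash
python3 -m pendant '[[0,-0.12,0.08,-0.022,-0.026,-0.021,0.03],[0,-0.24,0.155,-0.043,-0.051,-0.042,0.03],[0,-0.36,0.23,-0.065,-0.077,-0.064,0.03],[0,-0.48,0.31,-0.087,-0.103,-0.085,0.03],[0,-0.6,0.39,-0.108,-0.129,-0.107,0.03],[0,-0.72,0.465,-0.13,-0.155,-0.128,0.03],[0,-0.84,0.54,-0.152,-0.18,-0.15,0.03],[0,-0.96,0.62,-0.173,-0.206,-0.17,0.03],[0,-1.08,0.7,-0.195,-0.231,-0.191,0.03],[0,-1.2,0.775,-0.216,-0.257,-0.212,0.03],[0,-1.32,0.85,-0.238,-0.283,-0.234,0.03],[0,-1.46,0.945,-0.261,-0.311,-0.256,0.03]]'; python3 - <<'E'
from ik import *; from h import delta
p,R=B(np.radians(45),dz=110); delta(p,R)
E
```

```text
t: 8.25
tcp_pos: [541.0, -222.5, 201.9]
tcp_rot: [0.715, 0.59, -0.293, 0.236]
contact_force: [0.8, -0.6, -1.4]
grip_width: 49.3
gripper_force: 72.0
turn [-0.002 -0.014  0.011] shift m [-0.0014  0.002  -0.0057]
```

```bash
python3 - <<'E'
from h import *
def proj(cam,X):
    c=camera_info(cam); Y=X@c["R"].T+c["t"]; s=Y[:,:2]/Y[:,2:]; s=s*(1+c["k1"]*(s**2).sum(1,keepdims=True)); return s*[c["fx"],c["fy"]]+[c["cx"],c["cy"]]
a=np.radians(-11.5);u=np.array([np.cos(a),np.sin(a),0]);n=np.array([-u[1],u[0],0])
c0=np.array([543.5,-220,42.]); N=400
vv,uu=np.meshgrid(np.linspace(60,-60,N),np.linspace(60,-60,N))  # cols: n from +60 to -60 ; rows: u +60..-60
out=[]
for cam in("top","scene"):
    im=cv2.imread(f"pics/{cam}0.png"); 
    X=(c0+uu[...,None]*u+vv[...,None]*n).reshape(-1,3); m=proj(cam,X).reshape(N,N,2).astype(np.float32)
    r=cv2.remap(im,m[...,0],m[...,1],cv2.INTER_CUBIC)
    g=r.mean(2); 
    print(cam,[(int(60-k*0.3),int(g[150:250,k].mean())) for k in range(0,400,10)])
    r=cv2.convertScaleAbs(r,alpha=1.6)
    for k in(-45,-14.5,0,14.5,45):
        x=int((60-k)/.3); cv2.line(r,(x,0),(x,30),(0,255,0),1)
    out.append(r)
cv2.imwrite("pics/r1.png",np.hstack(out))
E
```

```text
top [(60, 112), (57, 112), (54, 117), (51, 95), (48, 60), (45, 55), (42, 56), (39, 46), (36, 60), (33, 70), (30, 72), (27, 73), (24, 68), (21, 60), (18, 62), (15, 56), (12, 49), (9, 47), (6, 41), (3, 35), (0, 37), (-3, 41), (-6, 57), (-9, 65), (-12, 61), (-15, 52), (-18, 45), (-21, 52), (-24, 68), (-27, 68), (-30, 70), (-33, 64), (-36, 40), (-39, 46), (-42, 63), (-45, 68), (-48, 108), (-51, 112), (-54, 111), (-57, 111)]
scene [(60, 156), (57, 156), (54, 152), (51, 122), (48, 90), (45, 79), (42, 74), (39, 79), (36, 97), (33, 104), (30, 105), (27, 103), (24, 95), (21, 92), (18, 89), (15, 77), (12, 71), (9, 64), (6, 53), (3, 52), (0, 60), (-3, 77), (-6, 92), (-9, 92), (-12, 85), (-15, 74), (-18, 76), (-21, 91), (-24, 101), (-27, 102), (-30, 97), (-33, 77), (-36, 71), (-39, 96), (-42, 117), (-45, 135), (-48, 152), (-51, 155), (-54, 155), (-57, 155)]
```

View pics/r1.png

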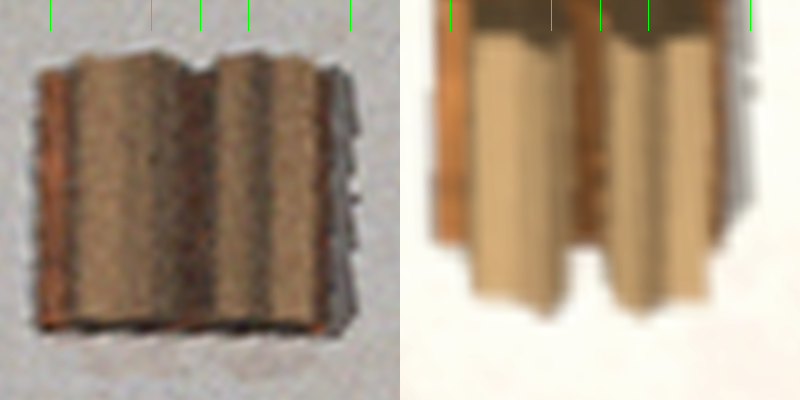

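```bash
python3 - <<'E'
from ik import *; from h import delta
p,R=B(np.radians(45)); delta([547.2,-222,150],R)
E
```

```text
turn [-0.002 -0.014  0.011] shift m [0.0374 0.0065 0.036 ]
```

```bash
python3 -m pendant '[[0,-0.007,0.005,0.02,0.004,0.018,0.03],[-0.002,-0.014,0.011,0.037,0.0065,0.036,0.03],[-0.002,-0.014,0.011,0.037,0.0065,0.036,0.03],[-0.002,-0.014,0.011,0.037,0.0065,0.036,0.03]]'; python3 - <<'E'
from ik import *; from h import delta
p,R=B(np.radians(45)); delta([547.2,-222,150],R)
import cv2
from rig import snapshot
T=snapshot("top");S=snapshot("scene"); cv2.imwrite("pics/top3.png",T[:,:,::-1]);cv2.imwrite("pics/scene3.png",S[:,:,::-1])
t=cv2.resize(T[180:280,370:470],(400,400),interpolation=3); s=cv2.resize(S[190:290,195:295],(400,400),interpolation=3)
cv2.imwrite("pics/a3.png",cv2.convertScaleAbs(np.hstack([t,s])[:,:,::-1],alpha=1.4))
E
```

```text
t: 8.65
tcp_pos: [546.9, -221.3, 150.1]
tcp_rot: [0.715, 0.586, -0.296, 0.24]
contact_force: [-0.1, 0.3, -1.2]
grip_width: 48.9
gripper_force: 72.0
turn [-0.002 -0.003  0.003] shift m [-0.0004  0.0005  0.0005]
```

View pics/a3.png

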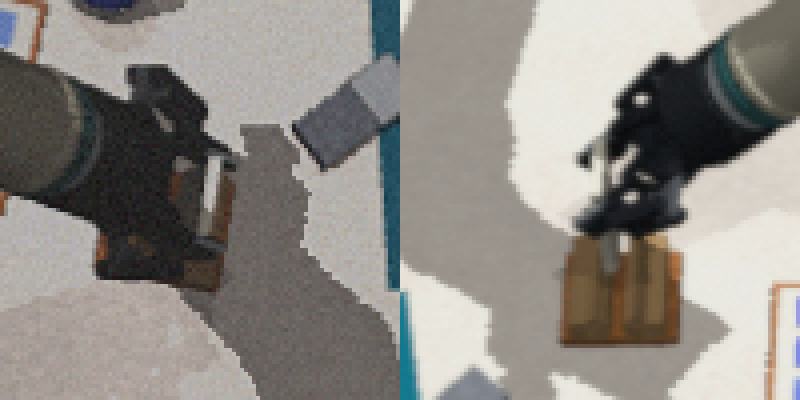

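```bash
cat >> h.py <<'E'
def proj(cam,X):
    c=camera_info(cam); X=np.atleast_2d(X); Y=X@c["R"].T+c["t"]; s=Y[:,:2]/Y[:,2:]; s=s*(1+c["k1"]*(s**2).sum(1,keepdims=True)); return s*[c["fx"],c["fy"]]+[c["cx"],c["cy"]]
E
python3 - <<'E'
from h import *
n=np.array([.199,.98,0]);u=np.array([.98,-.199,0]);T=np.array([546.9,-221.3,150])
c=T+2.6*n
print("exp scene bottom edge u+-25",proj("scene",[c+[0,0,-82.6]+25*u,c+[0,0,-82.6]-25*u]))
print("exp scene top edge",proj("scene",[c+[0,0,27.4]+25*u,c+[0,0,27.4]-25*u]))
print("exp top top edge",proj("top",[c+[0,0,27.4]+25*u,c+[0,0,27.4]-25*u,c+[0,0,27.4]]))
s=np.array([547.7,-219.5,42]); print("slot near end scene",proj("scene",[s+40*u]), "n shift 5mm px",proj("scene",[s+40*u+5*n]))
im=cv2.imread("pics/top3.png")
for r in range(215,245,3): print(r,im[r,415:432].mean(1).astype(int))
im=cv2.imread("pics/scene3.png")
for r in range(224,264,3): print(r,im[r,238:258].mean(1).astype(int))
E
```

```text
exp scene bottom edge u+-25 [[247.68434512 259.99399582]
 [248.39868722 245.95626493]]
exp scene top edge [[243.41597799 238.44534132]
 [244.25765558 223.99748155]]
exp top top edge [[422.97891871 218.2062104 ]
 [420.03799909 237.66152952]
 [421.51575999 227.90631514]]
slot near end scene [[248.16154172 269.04123031]] n shift 5mm px [[249.85105478 268.99616927]]
215 [ 32  28  24  21  27  28  25  21  30  53 102 125 131 127 126 134  82]
218 [ 26  24  26  22  28  24  43  51  58  58  59  48  39  78  78 125 128]
221 [ 76  75  65  54  41  25  49 120 127 133  59  17  20  33  58  69  72]
224 [ 34  37  33  37  35  30  96 124 127 116  57  38  61  70  70  71  71]
227 [ 38  36  40  38  30  23 118 134 134  78  46  37  44  46  68  74  76]
230 [ 37  35  37  37  35  66 122 130 113  58  43  38  36  71  75  70  67]
233 [36 39 41 37 34 69 73 80 67 53 46 32 38 68 72 68 70]
236 [22 37 37 35 46 76 78 70 47 39 39 38 71 74 72 69 73]
239 [28 27 18 27 39 42 33 27 29 35 43 44 70 72 69 72 71]
242 [20 30 26 24 23 20 24 32 33 46 52 53 74 71 72 77 74]
224 [164 163 163 164 160 144 114  93  68  43  24  13  10  11  1
[... 349 characters left out ...]
  12  13  13
  15  19]
239 [161 160 156 152 125  96  82  65  41  24  21  22  59 122 139 124  74  26
  24  34]
242 [150 147 122  90  85  78  61  41  22  16  17  21  24  23  22  23  22  21
  20  20]
245 [99 66 50 35 24 17 13 11 16 18 21 22 18 15 12 12 12 11 11 11]
248 [132 121  90  48  24  17  19  30  45  49  50  56  88  77  42  20  15  17
  30  42]
251 [ 72  58  56  56  56  57  59  64  64  60  54  70 133 135  94  60  48  42
  44  58]
254 [54 56 56 56 55 55 50 57 64 64 56 51 47 51 56 55 46 40 43 58]
257 [54 55 56 55 55 55 48 46 62 68 63 50 41 47 55 55 46 41 43 60]
260 [62 65 65 63 60 58 48 42 42 38 37 41 44 51 56 53 45 43 43 56]
263 [64 64 65 62 60 57 52 51 51 42 47 49 51 60 61 56 51 48 54 64]
```

```bash
python3 - <<'E'
from ik import *; from h import delta
p,R=B(np.radians(45)); delta([547.5,-218.4,150],R);delta([547.5,-218.4,110],R)
E
```

```text
turn [ 0.    -0.004  0.   ] shift m [ 0.0032 -0.001  -0.001 ]
turn [ 0.    -0.004  0.   ] shift m [ 0.0314 -0.001   0.0274]
```

```bash
python3 -m pendant '[[0,-0.004,0,0.003,-0.001,-0.001,0.03],[0,-0.004,0,0.01,-0.001,0.006,0.03],[0,-0.004,0,0.017,-0.001,0.013,0.03],[0,-0.004,0,0.024,-0.001,0.02,0.03],[0,-0.004,0,0.031,-0.001,0.027,0.03],[0,-0.004,0,0.031,-0.001,0.027,0.03]]'; python3 - <<'E'
from ik import *; from h import delta
p,R=B(np.radians(45)); delta([547.5,-218.4,95],R)
import cv2
from rig import snapshot
T=snapshot("top");S=snapshot("scene")
t=cv2.resize(T[200:260,390:450],(400,400),interpolation=3); s=cv2.resize(S[220:280,215:275],(400,400),interpolation=3)
cv2.imwrite("pics/a4.png",cv2.convertScaleAbs(np.hstack([t,s])[:,:,::-1],alpha=1.6))
E
```

```text
t: 9.35
tcp_pos: [546.3, -218.8, 108.3]
tcp_rot: [0.715, 0.585, -0.298, 0.241]
contact_force: [-0.4, -3.4, -3.1]
grip_width: 49.1
gripper_force: 72.7
turn [-0.002  0.001  0.002] shift m [0.0099 0.0011 0.0089]
```

View pics/a4.png

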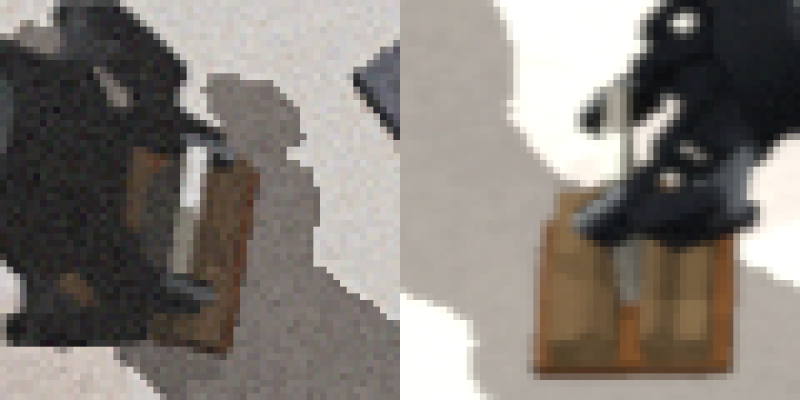

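```bash
python3 -m pendant '[[0,0,0,0.003,0.001,0.0025,0.03],[0,0,0,0.0055,0.001,0.005,0.03],[0,0,0,0.008,0.001,0.007,0.03],[0,0,0,0.008,0.001,0.007,0.03]]'
```

```text
t: 9.85
tcp_pos: [548.2, -218.7, 99.5]
tcp_rot: [0.715, 0.584, -0.297, 0.242]
contact_force: [-0.9, -5.6, -0.5]
grip_width: 48.8
gripper_force: 73.0
```

```bash
python3 -m pendant '[[0,0,0,0.0005,0,0.0025,0.03],[0,0,0,0.0025,0,0.0045,0.03],[0,0,0,0.0035,0,0.0055,0.03],[0,0,0,0.0035,0,0.0055,0.03]]'
```

```text
t: 10.25
tcp_pos: [548.3, -220.5, 97.4]
tcp_rot: [0.715, 0.583, -0.299, 0.244]
contact_force: [-2.6, 3.4, 25.7]
grip_width: 48.8
gripper_force: 73.2
```

```bash
python3 -m pendant '[[0,0,0,0.001,0,0.0015,0.03],[0,0,0,0.0025,0,0.003,0.03],[0,0,0,0.0025,0,0.003,0.03]]'
```

```text
t: 10.55
tcp_pos: [549.8, -221.7, 96.2]
tcp_rot: [0.715, 0.582, -0.299, 0.247]
contact_force: [-2.5, 6.7, 37.2]
grip_width: 48.8
gripper_force: 72.4
```

```bash
python3 -m pendant '[[0,0,0,-0.0015,0,-0.003,0.03],[0,0,0,-0.0015,0,-0.003,0.03],[0,0,0,-0.0015,0,-0.003,0.07],[0,0,0,-0.0015,0,-0.003,0.08],[0,0,0,-0.0015,0,-0.003,0.08],[0,0,0,-0.0015,0,-0.003,0.08],[0,0,0,-0.0015,0,-0.02,0.08],[0,0,0,-0.0015,0,-0.05,0.08],[0,0,0,-0.0015,0,-0.09,0.08],[0,0,0,-0.0015,0,-0.13,0.08],[0,0,0,-0.0015,0,-0.13,0.08]]'; python3 - <<'E'
from ik import *; from h import delta
import cv2
from rig import snapshot
T=snapshot("top");S=snapshot("scene"); cv2.imwrite("pics/top5.png",T[:,:,::-1]);cv2.imwrite("pics/scene5.png",S[:,:,::-1])
t=cv2.resize(T[190:260,390:460],(400,400),interpolation=3); s=cv2.resize(S[210:280,210:280],(400,400),interpolation=3)
cv2.imwrite("pics/a5.png",cv2.convertScaleAbs(np.hstack([t,s])[:,:,::-1],alpha=1.6))
E
```

```text
t: 11.65
tcp_pos: [570.0, -124.6, 183.7]
tcp_rot: [0.715, 0.587, -0.291, 0.243]
contact_force: [0.9, 0.2, -0.2]
grip_width: 80.2
gripper_force: 0.0
```

View pics/a5.png

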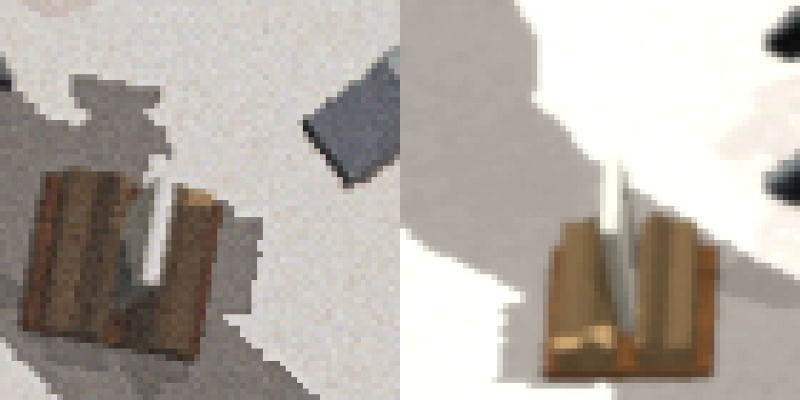

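```bash
python3 - <<'E'
from h import *
n=np.array([.199,.98,0]);u=np.array([.98,-.199,0]); s0=np.array([547.7,-219.5,0])
im=cv2.imread("pics/top5.png"); g=im.mean(2)
m=np.zeros(g.shape,bool); m[220:242,412:424]=g[220:242,412:424]>95
ys,xs=np.nonzero(m); print(len(xs),xs.min(),xs.max(),ys.min(),ys.max())
P=w("top",np.c_[xs,ys],121)-s0; P[:,2]=0
print("n mean",(P@n).mean(),(P@n).min(),(P@n).max(),"u",(P@u).min(),(P@u).max(),"az",np.degrees(np.arctan2(*np.polyfit(P[:,0],P[:,1],1)[:1],1)))
for r in range(236,270,3): print(r,cv2.imread("pics/scene5.png")[r,240:258].mean(1).astype(int))
for lean in(0,5,10):
    t=np.radians(lean); c=s0+[0,0,12]; 
    print(lean,[proj("scene",[c+110*np.array([0,0,np.cos(t)])-110*np.sin(t)*n+sgn*25*u])[0].round(1) for sgn in(1,-1)], [proj("top",[c+110*np.array([0,0,np.cos(t)])-110*np.sin(t)*n+sgn*25*u])[0].round(1) for sgn in(1,-1)])
E
```

```text
76 415 423 220 239
n mean 0.9545851394006618 -10.686471687955727 10.919604122468298 u -22.01151055738597 30.97362377101207 az -12.681274129888111
236 [106 119 149 162 164 164 163 163 162 163 163 164 163 164 162 162 163 164]
239 [104 105 106 106 109 133 156 159 138 150 161 163 162 163 162 162 162 163]
242 [104 104 105 106 111 139 158 160 132 107 145 158 163 163 164 164 164 163]
245 [103 104 104 105 110 140 158 159 125  96  95 104 107 108 120 149 159 160]
248 [ 95  94  83  70  79 143 160 150 118  96  83  98  93  74  59  54  62  73]
251 [66 65 60 57 54 71 79 82 91 92 73 72 68 62 55 50 51 60]
254 [66 65 59 56 50 53 66 71 81 90 70 60 62 60 53 50 51 61]
257 [65 63 59 55 48 44 57 67 73 87 90 72 64 60 53 50 51 63]
260 [65 62 61 58 48 43 49 64 71 80 89 75 63 58 53 50 51 64]
263 [64 62 61 57 52 50 47 53 65 72 86 75 64 56 50 48 54 63]
266 [64 62 61 59 57 60 58 47 61 70 74 69 62 55 49 49 54 63]
269 [101  84  73  75  90  99  93  65  47  51  56  70  64  51  46  47  57  64]
0 [array([245.4, 249.7]), array([246.2, 235.5])] [array([419. , 221.5]), array([416.2, 240.1])]
5 [array([242. , 249.9]), array([242.9, 235.7])] [array([422.6, 222.2]), array([419.8, 240.8])]
10 [array([238.8, 250.2]), array([239.7, 236. ])] [array([426.1, 222.9]), array([423.3, 241.5])]
```

```bash
cat > pl.py <<'E'
from ik import *
import ik as I
from h import w,proj,delta,status
I.rk=rk=np.array([547.8,-219.,67.]); I.n=np.array([.199,.98,0])
def pts(q):
    H,L1,L2,L3,y1,ae,b,aw,y2=P; Q=np.array(q)*[-1,1,-1,1,-1,1,-1]
    z=lambda a:Ro.from_euler('z',a); y=lambda a:Ro.from_euler('y',a)
    R=z(Q[0]); s=np.array([0,0,H])+R.apply([0,y1,0]); R=R*y(Q[1])*z(Q[2]); e=s+R.apply([ae,y2,L1]); R=R*y(Q[3]); wr=e+R.apply([b,0,L2]); R=R*z(Q[4])*y(Q[5]); return s,e,wr,wr+R.apply([aw,0,L3])
obs={"bottle":(w("top",[[515,292]],75)[0],150,30),"pot":(w("top",[[514,237]],44)[0],88,42),"jar":(w("top",[[396,170]],35)[0],70,32)}
def clear(q):
    out={}
    for k,(c,h,r) in obs.items():
        best=1e9
        s,e,wr,t=pts(q)
        for a,b in((e,wr),(wr,t)):
            for f in np.linspace(0,1,40):
                x=a+f*(b-a); d=np.hypot(max(np.hypot(*(x-c)[:2])-r,0),max(x[2]-h,0)); best=min(best,d)
        out[k]=int(best)
    return out
E
python3 - <<'E'
from pl import *
print({k:v[0].round() for k,v in obs.items()})
q0=status.get_state()["joint_positions"]
for d in(15,20,27,35):
    b=np.radians(d); p,R=C(b,-1); z=R.as_matrix()[:,2]
    for off in(0,100):
        for x in ik(p-off*z,R,[.9,1.1,-.45,1.5,-.5,1.1,.7],0): print("C",d,off,x.round(2),clear(x),pts(x)[2].round())
    for ph in(-.25,0,.25):
        for x in ik(*Dd(b,-1,ph),[.5,.6,-.8,2.03,1.1,.6,.4],0): print("  D",d,ph,x.round(2),round(float(np.minimum(x-lo,hi-x).min()),2))
E
```

```text
{'bottle': array([ 381., -486.,   75.]), 'pot': array([ 534., -506.,   44.]), 'jar': array([ 735., -184.,   35.])}
C 15 0 [ 1.07  1.31 -0.56  1.37 -0.53  1.36  0.83] {'bottle': 84, 'pot': 75, 'jar': 161} [ 485. -532.  182.]
C 15 100 [ 1.1   1.31 -0.47  1.16 -0.53  1.59  0.8 ] {'bottle': 84, 'pot': 75, 'jar': 218} [ 465. -627.  208.]
  D 15 -0.25 [ 0.44  0.63 -0.78  1.95  0.93  0.68  0.4 ] 0.45
  D 15 0 [ 0.54  0.64 -0.82  1.96  0.9   0.63  0.74] 0.4
  D 15 0.25 [ 0.74  0.75 -1.07  1.93  0.99  0.75  0.97] 0.18
C 20 0 [ 1.05  1.26 -0.52  1.4  -0.53  1.3   0.84] {'bottle': 94, 'pot': 95, 'jar': 161} [ 486. -524.  210.]
C 20 100 [ 1.06  1.24 -0.39  1.21 -0.56  1.55  0.84] {'bottle': 94, 'pot': 95, 'jar': 219} [ 468. -616.  244.]
  D 20 -0.25 [ 0.41  0.6  -0.74  2.02  1.11  0.6   0.21] 0.37
  D 20 0 [ 0.58  0.63 -0.86  2.03  1.11  0.56  0.53] 0.33
  D 20 0.25 [ 0.71  0.68 -0.96  2.01  1.03  0.55  0.94] 0.29
C 27 0 [ 1.    1.17 -0.44  1.45 -0.55  1.24  0.86] {'bottle': 116, 'pot': 122, 'jar': 161} [ 490. -508.  247.]
C 27 100 [ 1.04  1.15 -0.36  1.28 -0.54  1.47  0.83] {'bottle': 116, 'pot': 122, 'jar': 219} [ 472. -595.  292.]
  D 27 -0.25 [ 0.41  0.59 -0.76  2.13  1.47  0.59 -0.15] 0.34
  D 27 0 [ 0.6   0.62 -0.88  2.14  1.5   0.49  0.15] 0.26
  D 27 0.25 [ 0.78  0.7  -1.02  2.11  1.37  0.46  0.63] 0.23
C 35 0 [ 0.96  1.09 -0.42  1.51 -0.51  1.13  0.82] {'bottle': 144, 'pot': 150, 'jar': 161} [ 494. -485.  286.]
C 35 100 [ 1.03  1.06 -0.39  1.36 -0.46  1.35  0.77] {'bottle': 144, 'pot': 150, 'jar': 219} [ 478. -565.  344.]
  D 35 -0.25 [ 0.36  0.6  -0.74  2.24  1.86  0.65 -0.57] 0.23
  D 35 0 [ 0.55  0.61 -0.8   2.26  2.06  0.48 -0.41] 0.21
  D 35 0.25 [ 0.86  0.75 -1.09  2.22  1.89  0.46  0.16] 0.16
```

```bash
python3 - <<'E'
from pl import *
R=frame([0,0,-1],-np.cross(Z,I.n)); delta([547.8,-219,290],R)
p,Rc=C(np.radians(27),-1); z=Rc.as_matrix()[:,2]; delta(p-100*z,Rc,np.array([547.8,-219,290]),R)
s=status.get_state();print(s["joint_positions"].round(2),[x.round(2) for x in ik(np.array([547.8,-219,290.]),R,s["joint_positions"])])
E
```

```text
turn [0.001 0.784 0.001] shift m [-0.1412 -0.0008 -0.0118]
turn [0.  1.1 0. ] shift m [-0.0891 -0.      0.1476]
[-0.25  0.8   0.07  1.73  0.76  1.11 -0.91] [array([ 0.46,  0.5 , -0.19,  1.64,  0.11,  1.01,  0.03])]
```

```bash
python3 -m pendant '[[0,0.1,0,-0.035,0,-0.003,0.08],[0,0.22,0,-0.07,0,-0.006,0.08],[0,0.34,0,-0.1,0,-0.009,0.08],[0,0.46,0,-0.12,0,-0.011,0.08],[0,0.58,0,-0.141,-0.001,-0.012,0.08],[0,0.7,0,-0.141,-0.001,-0.012,0.08],[0,0.784,0,-0.141,-0.001,-0.012,0.08],[0,0.784,0,-0.141,-0.001,-0.012,0.08]]'; python3 - <<'E'
from pl import *
p,Rc=C(np.radians(27),-1); z=Rc.as_matrix()[:,2]; delta(p-100*z,Rc); print(status.get_state()["joint_positions"].round(2))
E
```

```text
t: 12.55
tcp_pos: [544.3, -225.2, 288.5]
tcp_rot: [0.778, 0.629, -0.002, -0.001]
contact_force: [-0.8, -0.4, -0.4]
grip_width: 79.6
gripper_force: 0.0
turn [ 0.002  1.102 -0.011] shift m [-0.0819  0.0035  0.1463]
[ 0.51  0.51 -0.26  1.64  0.15  1.02 -0.01]
```

```bash
python3 -m pendant '[[0,0.11,0,-0.015,0,0.005,0.08],[0,0.22,0,-0.03,0,0.01,0.08],[0,0.34,0,-0.045,0.001,0.02,0.08],[0,0.46,-0.002,-0.06,0.001,0.035,0.08],[0,0.58,-0.004,-0.075,0.002,0.055,0.08],[0,0.7,-0.006,-0.082,0.002,0.075,0.08],[0,0.82,-0.008,-0.082,0.003,0.095,0.08],[0,0.94,-0.01,-0.082,0.003,0.115,0.08],[0.002,1.05,-0.01,-0.082,0.0035,0.135,0.08],[0.002,1.102,-0.011,-0.082,0.0035,0.146,0.08],[0.002,1.102,-0.011,-0.082,0.0035,0.146,0.08]]'; python3 - <<'E'
from pl import *
p,Rc=C(np.radians(27),-1); z=Rc.as_matrix()[:,2]; delta(p-40*z,Rc); delta(p,Rc); print(status.get_state()["joint_positions"].round(2))
E
```

```text
t: 13.65
tcp_pos: [531.6, -299.2, 137.7]
tcp_rot: [0.658, 0.541, 0.402, -0.337]
contact_force: [0.4, 1.7, -0.9]
grip_width: 80.1
gripper_force: 0.0
turn [-0.013 -0.004 -0.002] shift m [0.0006 0.0006 0.0514]
turn [-0.013 -0.004 -0.002] shift m [0.0004 0.0011 0.0913]
[ 1.12  1.2  -0.57  1.28 -0.37  1.41  0.7 ]
```

```bash
python3 -m pendant '[[-0.006,-0.002,0,0,0,0.02,0.08],[-0.013,-0.004,-0.002,0,0,0.04,0.08],[-0.013,-0.004,-0.002,0,0.001,0.06,0.08],[-0.013,-0.004,-0.002,0,0.001,0.08,0.08],[-0.013,-0.004,-0.002,0,0.001,0.094,0.08],[-0.013,-0.004,-0.002,0,0.001,0.094,0.08],[-0.013,-0.004,-0.002,0,0.001,0.094,0.08]]'; python3 - <<'E'
from pl import *
p,Rc=C(np.radians(27),-1); delta(p,Rc)
import cv2
from rig import snapshot
T=snapshot("top");S=snapshot("scene")
t=cv2.resize(T[190:260,390:460],(400,400),interpolation=3); s=cv2.resize(S[210:280,210:280],(400,400),interpolation=3)
cv2.imwrite("pics/a6.png",cv2.convertScaleAbs(np.hstack([t,s])[:,:,::-1],alpha=1.6))
E
```

```text
t: 14.35
tcp_pos: [551.6, -218.0, 102.4]
tcp_rot: [0.659, 0.543, 0.406, -0.326]
contact_force: [-0.4, 0.1, 0.2]
grip_width: 80.2
gripper_force: 0.0
turn [0.004 0.005 0.01 ] shift m [-0.0055 -0.0036  0.0009]
```

View pics/a6.png

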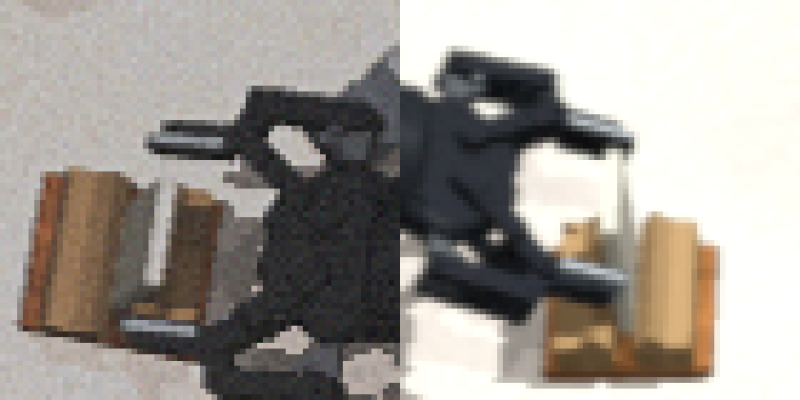

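```bash
python3 -m pendant '[[0,0,0.01,-0.003,-0.003,0.003,0.08],[0,0,0.01,-0.005,-0.0035,0.006,0.08],[0,0,0.01,-0.005,-0.0035,0.006,0.06],[0,0,0.01,-0.005,-0.0035,0.006,0.03],[0,0,0.01,-0.005,-0.0035,0.006,0.03],[0,0,0.01,-0.005,-0.0035,0.006,0.03],[0,0,0.01,-0.005,-0.0035,0.006,0.03]]' 70; python3 q.py
```

```text
t: 15.15
tcp_pos: [548.4, -215.1, 94.4]
tcp_rot: [0.662, 0.539, 0.405, -0.328]
contact_force: [-0.9, -1.9, 2.2]
grip_width: 48.5
gripper_force: 71.3
t 15.15
joint_positions [ 1.07437857  1.20991498 -0.59912908  1.46435925 -0.41353156  1.1679348
  0.7421351 ]
tcp_pos [ 548.40140931 -215.06933751   94.44909556]
tcp_rot [ 0.66190414  0.53857646  0.40516725 -0.32811249]
grip_width 48.54584542029575
```

```bash
cat >> pl.py <<'E'
Rg=Ro.from_quat([.66190414,.53857646,.40516725,-.32811249]); pg=np.array([548.4,-215.07,94.45])
Rt=Ro.from_matrix(np.c_[-Z,np.cross(I.n/np.linalg.norm(I.n),-Z),I.n/np.linalg.norm(I.n)]); pt=np.array([547.8,-219,67.])
Rrel=Rg.inv()*Rt; prel=Rg.inv().apply(pt-pg)   # tile in tool
def goal(ph,lab=np.array([661,-29,203.])):
    a=np.array([c(ph),s_(ph),0]); Rw=Ro.from_matrix(np.c_[a,np.cross(-Z,a),-Z]); ctr=lab-Rw.apply([37,0,-4])
    R=Rw*Rrel.inv(); return ctr-R.apply(prel),R
E
python3 - <<'E'
from pl import *
s=status.get_state(); p0=s["tcp_pos"]; R0=Ro.from_quat(s["tcp_rot"]); delta(p0+[0,0,170],R0)
p,R=goal(-.25); p1=p0+[0,0,170]; rv=delta(p,R,p1,R0).as_rotvec(); print(p,np.degrees(np.linalg.norm(rv)))
q=s["joint_positions"]
for f in np.linspace(0,1,9):
    o=ik(p1+f*(p-p1),R0*Ro.from_rotvec(f*rv),q)
    if o: q=o[0]; print(f,q.round(2))
    else: print(f,"none")
E
```

```text
turn [0. 0. 0.] shift m [ 0.1513  0.0004 -0.0776]
turn [ 0.507 -1.223 -1.586] shift m [0.0331 0.0076 0.2166]
[598.50558076 -13.24285157 195.02920199] 118.37099598258887
0.0 [ 1.1   0.97 -0.65  1.47 -0.48  1.33  0.6 ]
0.125 [ 1.03  0.91 -0.66  1.5  -0.39  1.25  0.71]
0.25 [ 0.96  0.84 -0.66  1.55 -0.29  1.14  0.8 ]
0.375 [ 0.86  0.75 -0.62  1.63 -0.22  1.02  0.9 ]
0.5 [ 0.77  0.68 -0.62  1.71 -0.11  0.86  0.95]
0.625 [ 0.66  0.61 -0.58  1.81  0.03  0.69  0.95]
0.75 [ 0.54  0.57 -0.58  1.92  0.3   0.52  0.79]
0.875 [ 0.39  0.54 -0.53  2.03  0.77  0.39  0.43]
1.0 [ 0.21  0.53 -0.45  2.13  1.45  0.39 -0.16]
```

```bash
python3 -m pendant '[[0,0,0,0.009,0,-0.0045,0.03],[0,0,0,0.027,0,-0.014,0.03],[0,0,0,0.05,0,-0.026,0.03],[0,0,0,0.08,0,-0.041,0.03],[0,0,0,0.115,0,-0.059,0.03],[0,0,0,0.151,0,-0.0775,0.03],[0,0,0,0.151,0,-0.0775,0.03]]'; python3 - <<'E'
from pl import *
delta(*goal(-.25)); print(status.get_state()["joint_positions"].round(2))
E
```

```text
t: 15.85
tcp_pos: [550.4, -214.3, 272.0]
tcp_rot: [0.66, 0.541, 0.407, -0.324]
contact_force: [0.8, 0.6, -0.4]
grip_width: 48.5
gripper_force: 71.7
turn [ 0.513 -1.215 -1.58 ] shift m [0.0261 0.0052 0.219 ]
[ 1.1   0.96 -0.66  1.47 -0.49  1.33  0.6 ]
```

```bash
python3 -m pendant '[[0.032,-0.076,-0.099,0.0016,0,0.0137,0.03],[0.064,-0.152,-0.198,0.0033,0.001,0.0274,0.03],[0.096,-0.228,-0.296,0.005,0.001,0.041,0.03],[0.128,-0.304,-0.395,0.0065,0.001,0.055,0.03],[0.16,-0.38,-0.494,0.008,0.0015,0.068,0.03],[0.192,-0.456,-0.592,0.01,0.002,0.082,0.03],[0.224,-0.532,-0.691,0.0115,0.002,0.096,0.03],[0.256,-0.608,-0.79,0.013,0.0025,0.11,0.03],[0.289,-0.683,-0.889,0.0147,0.003,0.123,0.03],[0.321,-0.759,-0.987,0.0163,0.003,0.137,0.03],[0.353,-0.835,-1.086,0.018,0.0035,0.15,0.03],[0.385,-0.911,-1.185,0.0196,0.004,0.164,0.03]]'; python3 - <<'E'
from pl import *
delta(*goal(-.25)); print(status.get_state()["joint_positions"].round(2))
E
```

```text
t: 17.05
tcp_pos: [583.5, -62.8, 207.8]
tcp_rot: [0.294, 0.946, 0.099, 0.09]
contact_force: [0.4, -1.4, -2.0]
grip_width: 48.2
gripper_force: 71.8
turn [ 0.128 -0.311 -0.393] shift m [0.0177 0.045  0.0224]
[ 0.52  0.56 -0.54  1.93  0.26  0.51  0.84]
```

```bash
python3 -m pendant '[[0.021,-0.052,-0.065,0.003,0.0075,0.0037,0.03],[0.042,-0.104,-0.13,0.006,0.015,0.0075,0.03],[0.064,-0.155,-0.196,0.009,0.0225,0.011,0.03],[0.085,-0.207,-0.26,0.012,0.03,0.015,0.03],[0.106,-0.259,-0.326,0.015,0.0375,0.0187,0.03],[0.128,-0.311,-0.393,0.0177,0.045,0.0224,0.03],[0.128,-0.311,-0.393,0.0177,0.045,0.0224,0.03],[0.128,-0.311,-0.393,0.0177,0.045,0.0224,0.03]]'; python3 - <<'E'
from pl import *
delta(*goal(-.25)); print(status.get_state()["joint_positions"].round(2))
import cv2
from rig import snapshot
T=snapshot("top");S=snapshot("scene");cv2.imwrite("pics/top7.png",T[:,:,::-1]);cv2.imwrite("pics/scene7.png",S[:,:,::-1])
t=cv2.resize(T[140:240,290:390],(400,400),interpolation=3); s=cv2.resize(S[190:320,250:380],(400,400),interpolation=3)
cv2.imwrite("pics/a7.png",cv2.convertScaleAbs(np.hstack([t,s])[:,:,::-1],alpha=1.5))
E
```

```text
t: 17.85
tcp_pos: [598.2, -12.5, 194.6]
tcp_rot: [0.121, 0.965, -0.025, 0.232]
contact_force: [0.9, -0.2, -0.2]
grip_width: 48.6
gripper_force: 71.9
turn [ 0.001 -0.003 -0.001] shift m [-0.0007 -0.0007 -0.0002]
[ 0.    0.51 -0.16  2.14  1.36  0.24 -0.1 ]
```

View pics/a7.png

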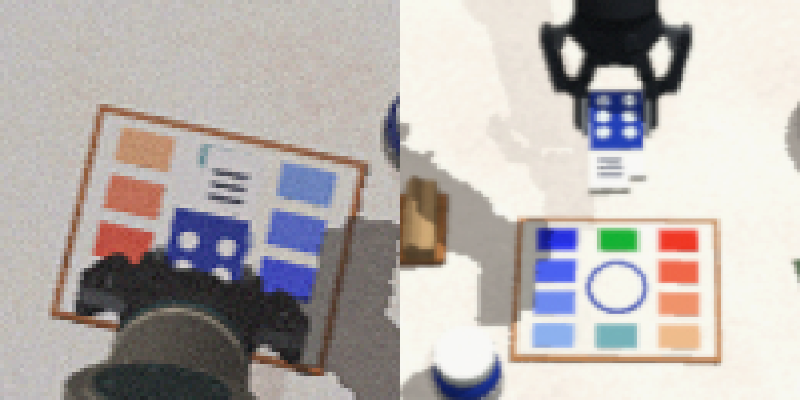

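```bash
python3 - <<'E'
from pl import *
s=status.get_state(); R0=Ro.from_quat(s["tcp_rot"]); ct=s["tcp_pos"]+R0.apply(prel); Rw=R0*Rrel
print(Rw.as_matrix().round(3))
for nm,x in(("bnd",13),("end",55),("plain",-55)):
    X=[ct+Rw.apply([x,y,-4]) for y in(25,-25)]; print(nm,"top",proj("top",X).round(1).tolist(),"scene",proj("scene",X).round(1).tolist())
print("label",ct+Rw.apply([37,0,-4]))
# triangulate observed boundary mid
from h import camera_info
def ray(cam,uv):
    a=w(cam,[uv],0)[0]; b=w(cam,[uv],400)[0]; return a,(b-a)/np.linalg.norm(b-a)
for ut,us in(((342.5,193.6),(320.1,238.75)),):
    a,d=ray("top",ut);b,e=ray("scene",us); t=np.linalg.lstsq(np.c_[d,-e],b-a,rcond=None)[0]; print("bnd obs",a+t[0]*d,b+t[1]*e,"exp",ct+Rw.apply([13,0,-4]))
im=cv2.imread("pics/scene7.png") if False else __import__("cv2").imread("pics/scene7.png")
for r in range(216,258): print(r,im[r,322].tolist(),im[r,314].tolist())
E
```

```text
[[ 0.969 -0.248 -0.003]
 [-0.248 -0.969  0.003]
 [-0.004 -0.002 -1.   ]]
bnd top [[352.4, 194.6], [332.7, 190.2]] scene [[310.1, 238.3], [328.5, 238.5]]
end top [[356.1, 178.5], [336.4, 174.1]] scene [[309.6, 251.1], [328.3, 251.4]]
plain top [[346.4, 221.1], [326.5, 216.6]] scene [[310.8, 218.3], [328.8, 218.6]]
label [660.67012281 -28.52690264 202.16239602]
bnd obs [635.363876   -22.52472522 197.73442642] [635.93558256 -19.96854274 197.75091717] exp [637.42287928 -22.56393668 202.25569925]
216 [157, 163, 165] [157, 164, 165]
217 [156, 162, 166] [159, 165, 166]
218 [151, 157, 160] [154, 159, 160]
219 [93, 86, 86] [101, 92, 90]
220 [71, 38, 31] [79, 41, 34]
221 [89, 62, 55] [92, 65, 58]
222 [97, 76, 69] [104, 91, 86]
223 [91, 64, 57] [103, 90, 85]
224 [76, 34, 24] [80, 47, 41]
225 [76, 29, 19] [87, 45, 36]
226 [94, 65, 57] [137, 108, 98]
227 [142, 120, 112] [155, 147, 140]
228 [140, 107, 96] [155, 146, 140]
229 [126, 61, 47] [135, 91, 79]
230 [122, 45, 26] [125, 58, 42]
231 [125, 61, 46] [139, 103, 91]
232 [139, 103, 91] [155, 147, 140]
233 [140, 104, 92] [156, 148, 141]
234 [125, 61, 47] [141, 109, 99]
235 [122, 45, 25] [125, 58, 43]
236 [122, 44, 23] [122, 44, 24]
237 [121, 47, 28] [123, 48, 31]
238 [122, 89, 82] [133, 92, 84]
239 [155, 158, 158] [155, 158, 158]
240 [162, 164, 164] [160, 162, 162]
241 [157, 158, 158] [140, 137, 137]
242 [159, 159, 159] [139, 136, 135]
243 [157, 158, 158] [157, 157, 157]
244 [144, 142, 142] [125, 124, 124]
245 [159, 159, 159] [155, 156, 156]
246 [144, 142, 142] [132, 129, 129]
247 [157, 158, 158] [148, 147, 147]
248 [163, 164, 164] [162, 163, 163]
249 [164, 165, 165] [164, 165, 165]
250 [160, 161, 162] [160, 162, 162]
251 [109, 115, 116] [121, 126, 127]
252 [89, 95, 97] [87, 93, 94]
253 [152, 158, 158] [134, 140, 141]
254 [159, 165, 165] [154, 160, 163]
255 [158, 164, 166] [156, 163, 165]
256 [157, 163, 166] [157, 164, 165]
257 [157, 164, 166] [157, 163, 165]
```

```bash
python3 -m pendant '[[0,0,0,0,0,0,0.03],[0,0,0,0,0,0,0.03],[0,0,0,0,0,0,0.03]]'; python3 q.py
```

```text
t: 18.25
tcp_pos: [599.0, -15.2, 194.3]
tcp_rot: [0.124, 0.965, -0.026, 0.232]
contact_force: [0.6, 0.8, -0.5]
grip_width: 48.4
gripper_force: 71.9
t 18.25
joint_positions [ 0.00808982  0.50815767 -0.16053849  2.1371983   1.35655492  0.24122859
 -0.09569321]
tcp_pos [599.00615524 -15.21651705 194.33133378]
tcp_rot [ 0.12376067  0.96453802 -0.02593375  0.23168329]
grip_width 48.3909317020702
```

```bash
python3 -c "
from rig import robot
print(robot.finish_job())"
```

```text
the job is handed in; nothing more can be done
None
```

The tile is turned over and still held in its plain half, with the label face up and about level, about 20 cm above the bench. The label is over the blue ring to within a few mm, the plain end is on the robot's side, and the job is handed in at about 18 s.

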